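Nudge the vial carrier onto the analyser's locating pins

ROBOT

A 6-joint arm with a two-finger parallel gripper is mounted at the origin on the work surface. World frame = base frame: x ahead of the robot, y to its left, z up, the work surface at z = 0. Lengths are in m, angles in rad, forces in N, time in s.
With the tool pointing down it reaches from about 0.35 to 0.8 m from the base axis. Payload 7.3 kg.
Tool frame: the origin (TCP) lies between the finger pads; the fingertips stand 25 mm ahead of it and the grasp point (between the pads) lies 6 mm ahead of it (r.tip_extent is the distance from the TCP to the fingertips, in m); z points along the fingers, y is the direction in which the jaws open and shut (so a half turn about z gives the same grasp; the last joint's range is limited). The gripper opens to 85 mm and grips with 20 to 120 N. Pads are 22 mm wide; open, the fingers measure 114 mm over their backs; the gripper's body (76 mm by 85 mm) begins 54 mm behind the grasp point. The pads swing forward as they close: fully open they stand 13 mm farther back than shut.
Start: joints at [1.066, 0.342, 1.524, -0, 1.275, -0.146], TCP at [0.184, 0.492, 0.256] pointing down, gripper open.
Joint ranges: [-2.53, 2.53], [-0.77, 2.02], [0.04, 2.7], [-1, 4.14], [0.28, 2.66], [-3.11, 3.11]. Speed limits (rad/s): [2.57, 2.57, 3.14, 3.14, 3.14, 3.14].

INTERFACE

Orientations are given as a unit quaternion [x, y, z, w].
In Python, from workcell import r, command_gripper, optics gives the robot as it stands. The module is installed in compiled form; this text tells all that it offers. Calls block until the motion is done:
- r.reach(position, orientation): joint-space move of the TCP to a pose.
- r.move_straight(position, orientation=None, speed=0.15, max_force=None): straight line of the TCP; orientation=None keeps the orientation; speed is the mean speed in m/s. With max_force (N) it stops when the force on the tool has changed by that much, and returns True; else False.
- r.movej(angles): joint-space move.
- command_gripper(opening, force=None): finger opening in m; force is the grip in N (None keeps the last); returns when the fingers have stopped.
- r.hold(seconds).
- r.solve_ik(position, orientation): joint angles nearest the present ones, or None.
- r.read_state(): the state.
- optics.get_image(name): name is "scene" or "top"; returns (picture, depth): 384x512x3 uint8, red, green, blue; 384x512 float32, m along the optical axis (not along the pixel's ray), 0 where there is no reading.
- optics.camera_model(name): a dict with "K" (3x3 intrinsics, pixels), "R" (3x3) and "t" (3): a world point X has camera coordinates R X + t. Camera axes: x right, y down, z forward; pixel columns grow to the right and rows downward; lengths in m; the calibration is good to about 2 mm. A picture is of the moment at which its call begins. camera_model takes no time and is no camera call.
A pose or a line that the arm cannot do raises r.PlanningError and nothing moves.
- r.finish_job(): hands the job in, once; it reports no verdict.
The state is a dict: "time_s": time; "joint_positions": joint angles; "dq": joint speeds; "tau": joint torques, N m; "eef_pos": TCP position; "eef_rot": TCP orientation; "contact_force": force on the tool from outside, world axes, zero at the start; "torque": the same for the moment, N m; "grip_width": finger opening in m.
Only numpy, scipy, OpenCV 4.12 (cv2) and the standard library are available. Lean on these libraries where they do the work, as an engineer would, in place of code of your own. Each camera call takes 0.05 s, during which the arm holds its last target. There are 200 camera calls.

TASK

The blue vial carrier plate has been left askew on the analyser's white loading deck, riding on top of the two locating pins. With the fingers, nudge it back towards the fence and sideways until both holes drop over the pins and it lies flat on the deck, then back off. Only push it, never lift or tip it up, and leave the other things on the deck and bench where they are.

Things in the scene. Friction and masses are not known exactly. Their poses are not given: they have to be found in the camera images.
- seat (a point): seat centre on the flat top of the fixed white loading deck, which is 190 mm deep (x), 460 mm wide (y) and 12 mm above the bench. Axes: x towards the deck's back fence, y left along the fence, z up. When the carrier plate is seated, its underside centre is at this point with axes parallel
- fence (a point): middle of the foot of the fence's face, at x +60.8 mm, y 0 from the seat centre: an aluminium bar along y, 340 mm long, 26 mm high above the deck. Behind it is a low housing, 42 mm above the bench. With the plate's far edge flat against the fence its holes are in line with the pins (x within 1 mm) and only a sideways movement remains
- pin_left (a point): top of the left steel locating pin, at x +20, y +45 mm from the seat centre; the pin is 10 mm in diameter and 8 mm high above the deck, its upper 4 mm a cone narrowing to 5.6 mm. An orange ring is painted around its foot
- pin_right (a point): top of the right locating pin, the same, at x +20, y -45 mm from the seat centre
- carrier: loose blue plate, 120 (x) by 180 (y) by 8 mm, about 0.3 kg; origin: centre of its underside; x towards its plain far edge (goes to the fence), y left, z up. Upturned flanges 4 mm thick, to 26 mm above the underside: all along the near edge, and on both sides (y +-90 mm) from x -56 to +44. A fixed strip of green-capped vials: to 48 mm above the underside, x -40 to -12, y -50 to +50 mm
- hole_left (a point): centre of the plate's left through-hole at the underside, at x +20, y +45 mm from the plate's origin; 14 mm in diameter. When both holes are over the pins the far side drops and the plate lies flat, held by the pins with about 2 mm of play each way
- hole_right (a point): centre of the right hole, the same, at x +20, y -45 mm from the plate's origin
- near_edge (a point): middle of the plate's lower near edge, x -60 mm, y 0 from its origin. At the start this edge lies on the deck while the far half rides on the pin tops (far edge about 10 mm up). The plate starts 16 to 26 mm short of the seat in x, 8 to 32 mm off to the left or right and turned up to 0.1 rad, and slides under a push of 2 to 8 N
- pot: small round jar with an orange lid, 36 mm diameter, 45 mm tall, standing on the loading deck beyond the left end of the carrier plate; origin under its centre
- control: yellow upright cylinder, 28 mm diameter, 40 mm tall, standing on the deck beyond the right end of the carrier plate; origin under its centre
- tube_rack: black block 50 x 120 x 30 mm with three green-capped tubes, 96 mm tall in all, on the bench to the left of the deck; origin under its centre
- reagent: white bottle with a blue cap, 60 mm diameter, 130 mm tall, on the bench to the right; origin under its centre
- beaker: clear cup, 72 mm diameter, 90 mm tall, on the bench to the right of the deck; origin under its centre
- slide_box: grey box 90 x 160 x 35 mm on the bench, front left; origin under its centre
- brush: red-handled brush, 150 mm long, lying flat on the bench, front right; origin under its middle
Things that resemble listed ones, but are neither listed nor needed, are in the scene too. What is shaped like the slide_box but orange or red is not meant.

How it is judged:
By the outcome, as a careful person would: the job done as asked, in the order asked, and still so for the second after the job is handed in, with the robot touching nothing.
It also fails if it takes over 64 s, if anything falls off the work surface, if the arm or the gripper's body presses on something with over 40 N, if the wrist force passes 120 N, or if a joint passes its speed limit or range.

## Working session

There is one attempt and no reset: what is moved stays moved. The work goes in short steps, each a Python script; the robot and the scene stay as the last script left them, time stands still between calls to the robot, and variables do not carry over. Pictures are saved under pics/ and viewed, about 8 in all and at most 12, crops included, and the job is handed in when it is done.

```bash
mkdir -p pics; python3 - <<'E'
from workcell import r, optics
import cv2, numpy as np
for n in("scene","top"):
    p,d=optics.get_image(n); cv2.imwrite(f"pics/{n}0.png",p[:,:,::-1]); np.savez(f"pics/{n}0.npz",p=p,d=d)
    m=optics.camera_model(n); print(n,m["K"].round(1).tolist(),m["R"].round(3).tolist(),m["t"].round(3).tolist(),"pos",(-m["R"].T@m["t"]).round(3))
s=r.read_state();print(s["time_s"],s["eef_pos"],s["eef_rot"],s["grip_width"])
E
```

```text
scene [[429.4, 0.0, 263.7], [0.0, 429.4, 197.7], [0.0, 0.0, 1.0]] [[0.744, 0.668, -0.001], [0.375, -0.419, -0.827], [-0.553, 0.615, -0.563]] [-0.384, -0.083, 1.66] pos [ 1.235 -0.798  0.864]
top [[394.2, 0.0, 253.2], [0.0, 394.2, 197.8], [0.0, 0.0, 1.0]] [[0.03, -1.0, 0.007], [-0.992, -0.03, -0.119], [0.12, -0.004, -0.993]] [0.037, 0.475, 1.466] pos [0.295 0.057 1.512]
0.1 [0.18415995 0.49128901 0.25569461] [ 1.78424751e-01  9.83953307e-01 -6.68802148e-04 -2.26735937e-04] 0.08544924415297002
```

View pics/scene0.png

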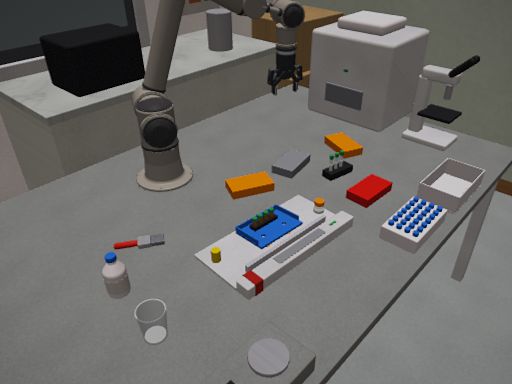

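View pics/top0.png

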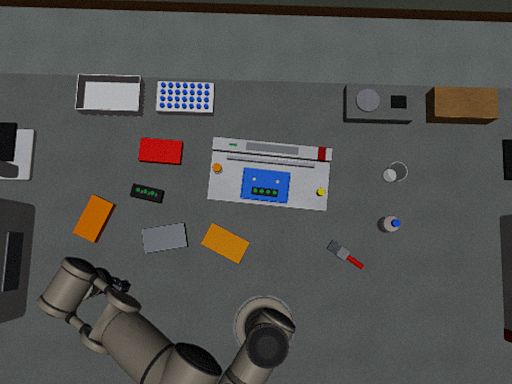

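The blue plate is at about (265,185) in the top view and (270,225) in the scene view. The orange-lidded pot is at (217,168) and the yellow control at (320,191), both in the top view. I'll enlarge both views.

```bash
python3 - <<'E'
import cv2, numpy as np
a=np.load("pics/top0.npz")["p"][130:216,200:340,::-1]; b=np.load("pics/scene0.npz")["p"][190:295,190:360,::-1]
a=cv2.resize(a,None,fx=4.5,fy=4.5,interpolation=cv2.INTER_CUBIC)[:300+90];b=cv2.resize(b,None,fx=3.8,fy=3.8,interpolation=cv2.INTER_CUBIC)
cv2.imwrite("pics/cropa.png",a);cv2.imwrite("pics/cropb.png",b)
E
```

```text
(no output)
```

View pics/cropa.png

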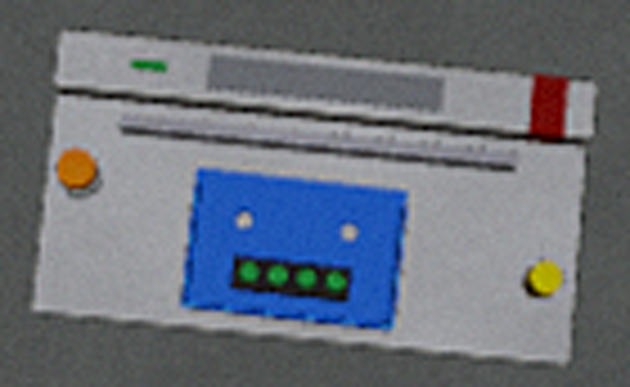

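View pics/cropb.png

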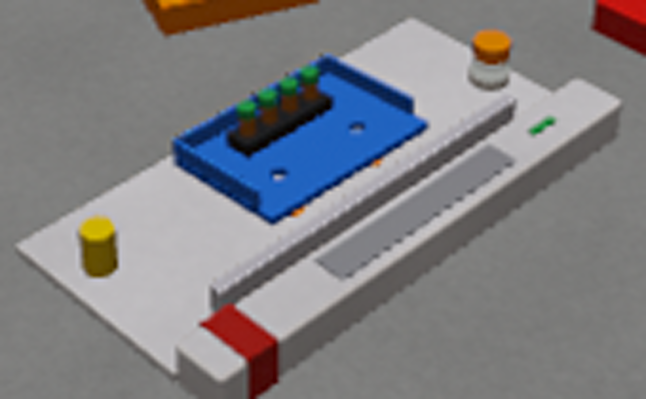

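In the scene crop, orange ring slivers show at about (268,245) and (289,233) in full-image pixels, in front of the plate's far edge. The plate's holes and the fence are clear in both views, and there is only one blue plate. Next I'll measure.

```bash
cat > h.py <<'E'
import cv2, numpy as np
from workcell import r, optics
M={n:optics.camera_model(n) for n in("scene","top")}
def ray(n,uv,z):
    m=M[n];C=-m["R"].T@m["t"];d=m["R"].T@np.linalg.inv(m["K"])@np.array([uv[0],uv[1],1.]);return C+d*(z-C[2])/d[2]
def proj(n,X):
    m=M[n];c=m["K"]@(m["R"]@np.asarray(X,float)+m["t"]);return c[:2]/c[2]
def tri(a,b):
    A=[];B=[]
    for n,uv in(("top",a),("scene",b)):
        m=M[n];C=-m["R"].T@m["t"];d=m["R"].T@np.linalg.inv(m["K"])@np.array([uv[0],uv[1],1.]);d/=np.linalg.norm(d)
        P=np.eye(3)-np.outer(d,d);A.append(P);B.append(P@C)
    return np.linalg.lstsq(np.vstack(A),np.hstack(B),rcond=None)[0]
def hsv(p): return cv2.cvtColor(np.ascontiguousarray(p),cv2.COLOR_RGB2HSV)
def blobs(mask,minA=2):
    n,l,s,c=cv2.connectedComponentsWithStats(mask.astype(np.uint8));return [(s[i,4],c[i].round(1)) for i in range(1,n) if s[i,4]>=minA]
def box(H,lo,hi,n):
    roi=np.zeros(H.shape[:2],bool)
    if n=="top": roi[135:216,203:338]=1
    else: roi[190:290,190:350]=1
    return (cv2.inRange(H,lo,hi)>0)&roi
E
python3 - <<'E'
from h import *
D={n:np.load(f"pics/{n}0.npz") for n in M}
for n in M:
    p=D[n]["p"];H=hsv(p);d=D[n]["d"]
    print(n,"orange",blobs(box(H,(5,120,90),(18,255,255),n)),"yellow",blobs(box(H,(22,120,90),(34,255,255),n)),"green",blobs(box(H,(50,120,50),(75,255,255),n)))
    bl=box(H,(100,120,60),(125,255,255),n); 
    cs,_=cv2.findContours(bl.astype(np.uint8),cv2.RETR_CCOMP,cv2.CHAIN_APPROX_NONE)
    cs=sorted(cs,key=cv2.contourArea)[::-1]
    c=cs[0];print(" blue area",cv2.contourArea(c),"poly",cv2.approxPolyDP(c,3,True)[:,0].tolist())
    for k in cs[1:6]:
        x=k[:,0].mean(0);print("  inner",x.round(1),len(k))
n="top";p=D[n]["p"];H=hsv(p);d=D[n]["d"]
w=((H[:,:,2]>130)&(H[:,:,1]<40));w[:135]=0;w[:, :203]=0;w[:,338:]=0;w[216:]=0
cs,_=cv2.findContours(w.astype(np.uint8),cv2.RETR_EXTERNAL,cv2.CHAIN_APPROX_NONE)
for c in sorted(cs,key=cv2.contourArea)[::-1][:3]:
    q=cv2.approxPolyDP(c,4,True)[:,0];print("white",q.tolist(),[ray("top",u,.012)[:2].round(4).tolist() for u in q])
# depth heights along plate and deck
m=M["top"]
def pt(u,v):
    z=d[v,u];X=m["R"].T@(z*np.linalg.inv(m["K"])@[u,v,1]-m["t"]);return X.round(4)
for uv in((230,190),(300,195),(254,180),(277,183),(260,171),(280,175),(262,194),(250,160),(290,164)):print(uv,pt(*uv))
E
```

```text
scene orange [(np.int32(226), array([245.3, 192.7])), (np.int32(72), array([318.9, 201.8])), (np.int32(2), array([289. , 232.5])), (np.int32(4), array([268. , 245.5]))] yellow [(np.int32(114), array([215.1, 254.2])), (np.int32(2), array([220. , 256.5]))] green [(np.int32(13), array([271.2, 209.5])), (np.int32(16), array([265.5, 212.5])), (np.int32(16), array([259.8, 215.4])), (np.int32(16), array([254.5, 218.5])), (np.int32(7), array([332.1, 222.7]))]
 blue area 1188.0 poly [[301, 222], [297, 215], [276, 204], [272, 206], [276, 219], [254, 231], [249, 227], [250, 218], [236, 226], [236, 232], [262, 248]]
  inner [263. 236.] 8
  inner [283.5 223. ] 6
  inner [267.8 209. ] 4
  inner [262.  212.5] 4
  inner [256.5 215.5] 4
top orange [(np.int32(59), array([216.5, 167.1]))] yellow [(np.int32(43), array([320.7, 191.3]))] green [(np.int32(11), array([233.2, 144.3])), (np.int32(20), array([254.9, 190. ])), (np.int32(18), array([261.1, 190.7])), (np.int32(16), array([267.5, 191.5])), (np.int32(20), array([273.9, 192. ]))]
 blue area 1396.5 poly [[244, 167], [240, 197], [287, 201], [289, 172]]
  inner [264.2 191.6] 65
  inner [253.8 178.3] 13
  inner [277.1 181.1] 12
white [[213, 151], [207, 198], [325, 209], [329, 163]] [[0.6544, 0.2131], [0.4699, 0.2284], [0.4413, -0.2243], [0.621, -0.2384]]
white [[213, 138], [213, 148], [317, 156], [317, 147]] [[0.7062, 0.2153], [0.6663, 0.2136], [0.6473, -0.1915], [0.6831, -0.1911]]
white [[327, 148], [326, 159], [331, 159]] [[0.6803, -0.2302], [0.6365, -0.2266], [0.6371, -0.246]]
(230, 190) [0.503  0.1413 0.0156]
(300, 195) [ 0.4924 -0.1278  0.0117]
(254, 180) [0.5432 0.0506 0.0242]
(277, 183) [ 0.5337 -0.0374  0.0282]
(260, 171) [0.5773 0.0288 0.0321]
(280, 175) [ 0.5655 -0.0483  0.025 ]
(262, 194) [0.4887 0.0188 0.0358]
(250, 160) [0.6186 0.0682 0.0331]
(290, 164) [ 0.6069 -0.0846  0.0376]
```

```bash
python3 - <<'E'
from h import *
D={n:np.load(f"pics/{n}0.npz") for n in M}
p=D["top"]["p"];g=cv2.cvtColor(p,cv2.COLOR_RGB2GRAY).astype(float)
# front deck edge: subpixel 50% crossing by column ; fence dark line by column
def edge(n,g,u,v0,v1,bright_first=True):
    col=g[v0:v1,u];i=np.argmin(np.diff(col)) if bright_first else np.argmax(np.diff(col))
    h=(col[:3].mean()+col[-3:].mean())/2
    for k in range(len(col)-1):
        if (col[k]-h)*(col[k+1]-h)<=0: return v0+k+(col[k]-h)/(col[k]-col[k+1]+1e-9)
pts=[]
for u in range(212,322,3):
    v=199+(u-207)*11/118; e=edge("top",g,u,int(v)-5,int(v)+7)
    if e: pts.append(ray("top",(u,e),.012)[:2])
pts=np.array(pts);k=np.polyfit(pts[:,1],pts[:,0],1);res=pts[:,0]-np.polyval(k,pts[:,1]);print("front edge x=%.4f y + %.4f, sd %.4f"%(*k,res.std()))
fp=[]
for u in range(232,312,3):
    v=160+(u-227)*7.7/87.7;c=g[int(v)-5:int(v)+6,u];j=np.argmin(c[1:-1])+1;a,b,cc=c[j-1:j+2];s=.5*(a-cc)/(a-2*b+cc+1e-9);fp.append((int(v)-5+j+s,u))
fp=np.array(fp);q=[ray("top",(u,v),.022)[:2] for v,u in fp];q=np.array(q);k2=np.polyfit(q[:,1],q[:,0],1);print("fence dark centre (z.022) x=%.4f y+%.4f sd %.4f"%(*k2,(q[:,0]-np.polyval(k2,q[:,1])).std()))
for n,uv,z in(("top",(226.7,159.6),.012),("top",(314.4,167.3),.012),("top",(227,156),.038),("top",(314.6,164.5),.038),("scene",(190+212/3.8,190+306/3.8),.012),("scene",(190+212/3.8,190+287/3.8),.038),("scene",(190+516/3.8,190+100/3.8),.038)): print("fence end",n,uv,ray(n,uv,z).round(4))
for uv in((268,245.5),(289,232.5)):print("ring",ray("scene",uv,.012).round(4))
for a,b in(((253.8,178.3),(283.5,223.)),((277.1,181.1),(263,236))):print("hole tri",tri(a,b).round(4),ray("top",a,.028).round(4),ray("scene",b,.028).round(4))
for a,b in(((254.9,190),(271.2,209.5)),((273.9,192),(254.5,218.5))):print("cap tri",tri(a,b).round(4))
for a,b in(((244,167),(301,222)),((289.5,172),(262,248))):print("far corner tri",tri(a,b).round(4),ray("top",a,.03).round(4))
for a in((240,197),(287,201)):print("near corner",ray("top",a,.012).round(4),ray("top",a,.038).round(4))
print("pot",ray("top",(216.5,167.1),.057).round(3),tri((216.5,167.1),(318.9,201.8)).round(3),"ctl",ray("top",(320.7,191.3),.05).round(3))
E
```

```text
front edge x=0.0720 y + 0.4579, sd 0.0083
fence dark centre (z.022) x=0.0697 y+0.6137 sd 0.0003
fence end top (226.7, 159.6) [0.622  0.1587 0.012 ]
fence end top (314.4, 167.3) [ 0.6023 -0.1819  0.012 ]
fence end top (227, 156) [0.6304 0.1563 0.038 ]
fence end top (314.6, 164.5) [ 0.6078 -0.1784  0.038 ]
fence end scene (245.78947368421052, 270.5263157894737) [ 0.6036 -0.1726  0.012 ]
fence end scene (245.78947368421052, 265.5263157894737) [ 0.6092 -0.1775  0.038 ]
fence end scene (325.7894736842105, 216.31578947368422) [0.6423 0.1587 0.038 ]
ring [ 0.5788 -0.0498  0.012 ]
ring [0.5867 0.0413 0.012 ]
hole tri [0.5513 0.053  0.0245] [0.5491 0.0515 0.028 ] [0.5554 0.0512 0.028 ]
hole tri [ 0.5436 -0.0365  0.0215] [ 0.541  -0.0376  0.028 ] [ 0.5503 -0.0408  0.028 ]
cap tri [0.5021 0.0482 0.0566]
cap tri [ 0.4961 -0.0232  0.0577]
far corner tri [0.5929 0.0913 0.028 ] [0.5914 0.0903 0.03  ]
far corner tri [ 0.5805 -0.0827  0.0239] [ 0.5774 -0.084   0.03  ]
near corner [0.4776 0.1022 0.012 ] [0.4745 0.1014 0.038 ]
near corner [ 0.4677 -0.0783  0.012 ] [ 0.4647 -0.0759  0.038 ]
pot [0.582 0.193 0.057] [0.585 0.195 0.049] ctl [ 0.504 -0.2    0.05 ]
```

```bash
cat >> h.py <<'E'
YAW=-0.0697; SEAT=np.array([0.5513,-0.0063])
def W(x,y,z):
    c,s=np.cos(YAW),np.sin(YAW);return [SEAT[0]+c*x-s*y,SEAT[1]+s*x+c*y,z]
def toseat(P):
    c,s=np.cos(YAW),np.sin(YAW);d=np.asarray(P)[:2]-SEAT;return np.array([c*d[0]+s*d[1],-s*d[0]+c*d[1]])
def Q(jaw): # tool down, jaw axis at world angle jaw
    f=(jaw+np.pi/2)/2;return [np.cos(f),np.sin(f),0.,0.]
from workcell import command_gripper
QY=Q(np.pi/2+YAW)
def st(l=""):
    s=r.read_state();print(l,"t%.1f"%s["time_s"],"seat-xy",(toseat(s["eef_pos"])*1e3).round(1),"z %.4f"%s["eef_pos"][2],"F",np.round(s["contact_force"],1),"w %.3f"%s["grip_width"])
E
python3 - <<'E'
from h import *
for a in(YAW,YAW+np.pi):
    print(a,r.solve_ik(W(-.006,.142,.15),Q(a)))
print(r.solve_ik(W(-.115,.013,.1),QY),r.tip_extent)
q0=r.read_state()["joint_positions"]
a=min((YAW,YAW+np.pi),key=lambda a:np.abs(np.array(r.solve_ik(W(-.006,.142,.15),Q(a)))-q0).max());print("chosen",a)
command_gripper(.055)
print(r.tip_extent)
r.reach(W(-.006,.142,.15),Q(a));st("above")
r.move_straight(W(-.006,.142,.065),speed=.1);st()
print(r.move_straight(W(-.006,.142,.030),speed=.02,max_force=4));st("touch")
E
```

```text
-0.0697 [ 1.05769696e-01  5.27614859e-01  1.53985421e+00 -4.44089210e-16
  1.07412359e+00  1.75469696e-01]
3.071892653589793 [ 1.05769696e-01  5.27614859e-01  1.53985421e+00 -4.44089210e-16
  1.07412359e+00 -2.96612296e+00]
[-1.41897993e-01  3.96531250e-01  1.95976447e+00 -4.44089210e-16
  7.85296934e-01 -1.64299432e+00] 0.025
chosen -0.0697
0.025
above t2.4 seat-xy [ -6.3 143. ] z 0.1503 F [-0.5  0.1  0.1] w 0.055
 t3.4 seat-xy [ -5.6 142.1] z 0.0656 F [ 0.4 -0.4  0.7] w 0.055
True
touch t4.8 seat-xy [ -6. 142.] z 0.0331 F [-0.5 -0.6  4.5] w 0.055
```

Deck contact came at TCP z 0.033, so the tips are 21 mm ahead of the TCP at this opening. Next is the push towards the fence on the near flange.

```bash
python3 - <<'E'
from h import *
r.move_straight(W(-.006,.142,.15),speed=.15)
r.reach(W(-.122,.013,.12),QY)
r.move_straight(W(-.122,.013,.039),speed=.1);st("front")
print(r.move_straight(W(-.098,.013,.039),speed=.03,max_force=3));st("contact?")
x=toseat(r.read_state()["eef_pos"])[0]
print(r.move_straight(W(-.060,.013,.039),speed=.02,max_force=14));st("pushed")
E
```

```text
front t8.3 seat-xy [-121.7   13. ] z 0.0394 F [-0.5 -0.2  0.1] w 0.055
False
contact? t9.3 seat-xy [-98.2  13. ] z 0.0389 F [ 0.6 -0.6  0.7] w 0.055
True
pushed t10.6 seat-xy [-70.9  13.1] z 0.0383 F [0.3 0.5 0.5] w 0.055
```

```bash
cat >> h.py <<'E'
def look(tag):
    a,da=optics.get_image("top");b,db=optics.get_image("scene");np.savez(f"pics/{tag}.npz",a=a,b=b)
    A=cv2.resize(a[130:216,200:340,::-1],None,fx=4,fy=4,interpolation=cv2.INTER_CUBIC)[:344,:396+160];B=cv2.resize(b[190:275,220:330,::-1],None,fx=3,fy=3,interpolation=cv2.INTER_CUBIC)
    c=np.zeros((600,560,3),np.uint8);c[:344]=A;c[344:599,:330]=B;cv2.imwrite(f"pics/{tag}.png",c)
    for n,p in(("top",a),("scene",b)):
        H=hsv(p);bl=box(H,(100,120,60),(125,255,255),n);cs,h=cv2.findContours(bl.astype(np.uint8),cv2.RETR_CCOMP,cv2.CHAIN_APPROX_NONE)
        hs=[k[:,0].mean(0).round(1).tolist() for i,k in enumerate(cs) if h[0][i][3]>=0 and len(k)>4]
        print(n,"holes",[(u,(toseat(ray(n,u,.024))*1e3).round(1).tolist()) for u in hs])
        g=blobs(box(H,(50,120,50),(75,255,255),n),5);print(" caps",[(toseat(ray(n,c,.058))*1e3).round(1).tolist() for _,c in g])
E
python3 -c "
from h import *
look('p1');st()"
```

```text
Traceback (most recent call last):
  File "h.py", line 36, in look
    c=np.zeros((600,560,3),np.uint8);c[:344]=A;c[344:599,:330]=B;cv2.imwrite(f"pics/{tag}.png",c)
                                     ~^^^^^^
ValueError: could not broadcast input array from shape (344,556,3) into shape (344,560,3)
```

```bash
sed -i 's/\[:344,:396+160\]//' h.py; python3 -c "
from h import *
look('p1');st()"
```

```text
top holes []
 caps [[110.3, 147.6]]
scene holes [([269.5, 239.0], [22.1, -26.9])]
 caps [[-26.3, 52.9], [-26.5, 29.7], [-27.6, 5.3], [-25.8, -19.2], [129.6, 137.2]]
 t10.8 seat-xy [-71.5  13.1] z 0.0380 F [-0.5 -0.4 -0.1] w 0.055
```

View pics/p1.png

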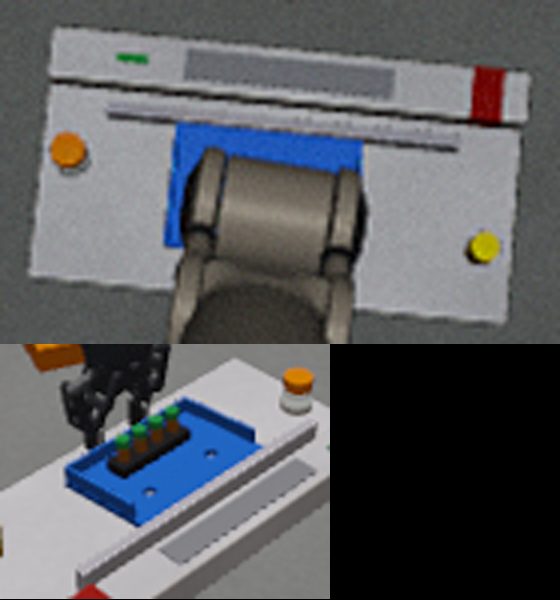

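The plate's far edge lies flat on the fence, and it sits about 13–18 mm to the left. Its right hole is at (269.5,239) in the scene image. Next is the sideways push on the left flange.

```bash
python3 - <<'E'
from h import *
r.move_straight(W(-.095,.013,.039),speed=.08)
r.move_straight(W(-.095,.013,.13),speed=.15)
r.reach(W(-.006,.138,.13),Q(YAW))
r.move_straight(W(-.006,.138,.039),speed=.1);st("left")
hit=r.move_straight(W(-.006,.0985,.039),speed=.015,max_force=13);print(hit);st("pushed")
r.hold(.2);look("p2")
E
```

```text
left t14.7 seat-xy [ -5.5 138.1] z 0.0396 F [-0.6 -0.4 -0.4] w 0.055
True
pushed t17.0 seat-xy [ -6.3 101.8] z 0.0388 F [0.7 1.4 0.4] w 0.055
top holes [([281.4, 174.5], [19.8, -46.2])]
 caps [[110.3, 147.6], [-26.0, 10.5], [-25.5, -12.8], [-25.8, -36.8]]
scene holes [([266.2, 243.2], [29.1, -47.8]), ([286.5, 230.0], [28.0, 42.2])]
 caps [[-19.8, 35.1], [-19.6, 10.6], [-20.2, -12.7], [129.6, 137.2], [-20.2, -36.4]]
```

View pics/p2.png

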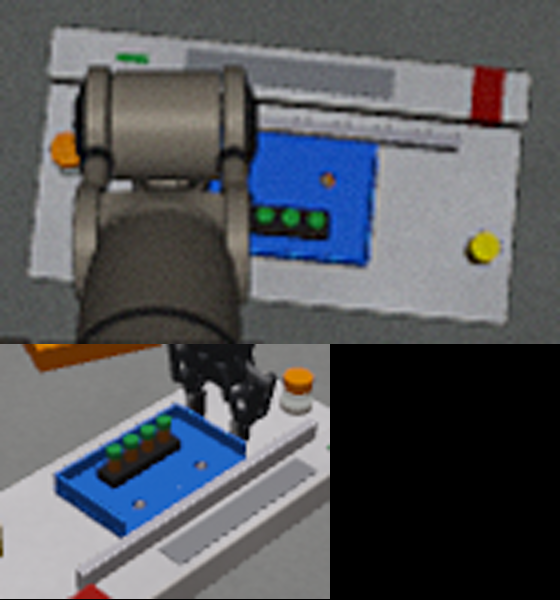

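The plate stopped where expected. In the top crop, orange shows inside the right hole at (326,180), and the apparent shift of the caps in the scene view suggests it dropped. I'll back off and verify.

```bash
python3 - <<'E'
from h import *
r.move_straight(W(-.006,.135,.039),speed=.08)
r.move_straight(W(-.006,.135,.15),speed=.15)
r.reach([.20,.45,.27],Q(YAW));st("away")
look("p3")
a=np.load("pics/p3.npz");Ha=hsv(a["a"]);Hb=hsv(a["b"])
f=lambda H,n:sorted([c for s,c in blobs(box(H,(50,120,50),(75,255,255),n),8)],key=lambda c:c[0])
A=[c for c in f(Ha,"top") if c[1]>170];B=[c for c in f(Hb,"scene") if c[0]<300][::-1]
for u,v in zip(A,B):
    X=tri(u,v);print("cap",u,v,(toseat(X)*1e3).round(1),"z %.4f"%X[2])
H=[cv2.findContours(box(h,(100,120,60),(125,255,255),n).astype(np.uint8),cv2.RETR_EXTERNAL,cv2.CHAIN_APPROX_NONE)[0] for h,n in((Ha,"top"),(Hb,"scene"))]
P=[cv2.approxPolyDP(max(c,key=cv2.contourArea),3,True)[:,0].tolist() for c in H];print(P)
D=[optics.get_image("top")[1] for _ in range(8)];d=np.median(D,0)
m=M["top"];v,u=np.nonzero(box(Ha,(100,120,60),(125,255,255),"top"));z=d[v,u]
X=(np.linalg.inv(m["K"])@np.array([u,v,np.ones_like(u)])*z).T-m["t"];X=X@m["R"]
s=np.array([toseat(x) for x in X]);ok=(z>0)&(np.abs(s[:,1])<80)&(s[:,0]>-5)&(s[:,0]<54)
w=(s[:,0]//.012)
for k in np.unique(w[ok]):print("x",k*12+6,"median z",np.median(X[ok&(w==k),2]).round(4))
v,u=np.mgrid[175:200,302:312];z=d[v,u].ravel();X=((np.linalg.inv(m["K"])@np.array([u.ravel(),v.ravel(),np.ones(u.size)])*z).T-m["t"])@m["R"];print("deck z",np.median(X[z>0,2]))
for n,h in(("top",Ha),("scene",Hb)):print(n,[c for s,c in blobs(box(h,(5,120,90),(18,255,255),n),20)],[c for s,c in blobs(box(h,(22,120,90),(34,255,255),n),20)])
E
```

```text
away t20.5 seat-xy [-381.5  430.5] z 0.2696 F [-0.1 -0.2 -0.1] w 0.055
top holes [([268.7, 185.1], [-26.0, -1.6]), ([281.4, 174.5], [19.8, -46.2]), ([258.1, 172.1], [20.1, 43.6])]
 caps [[110.3, 147.6], [-26.1, 34.4], [-26.0, 10.5], [-25.5, -12.8], [-25.4, -36.8]]
scene holes [([266.2, 243.2], [29.1, -47.8]), ([286.5, 230.1], [28.3, 41.9])]
 caps [[-19.8, 35.1], [-20.2, 10.7], [-20.2, -12.7], [129.8, 138.8], [-20.0, -36.9]]
cap [259.5 182.8] [274.2 215.7] [-24.1  36.2] z 0.0549
cap [265.9 183.4] [268.6 218.9] [-24.2  11.9] z 0.0550
cap [272.1 183.9] [263.2 222.1] [-23.9 -11.5] z 0.0551
cap [278.5 184.5] [257.5 225.5] [-23.8 -35.7] z 0.0550
[[[248, 161], [245, 191], [291, 195], [294, 166]], [[301, 223], [277, 210], [273, 213], [278, 214], [278, 226], [258, 238], [252, 234], [254, 224], [269, 215], [241, 231], [239, 239], [262, 253], [301, 228]]]
x -54.0 median z 0.0269
x -42.0 median z 0.0205
x -30.0 median z 0.0208
x -18.0 median z 0.0212
x -6.0 median z 0.0207
x 6.0 median z 0.0202
x 18.0 median z 0.0204
x 30.0 median z 0.0208
x 42.0 median z 0.0204
x 54.0 median z 0.0203
x 66.0 median z 0.0201
deck z 0.012577342135694001
top [array([216.5, 167.1])] [array([320.7, 191.2])]
scene [array([245.3, 192.7]), array([318.9, 201.8])] [array([215.2, 254.2])]
```

View pics/p3.png

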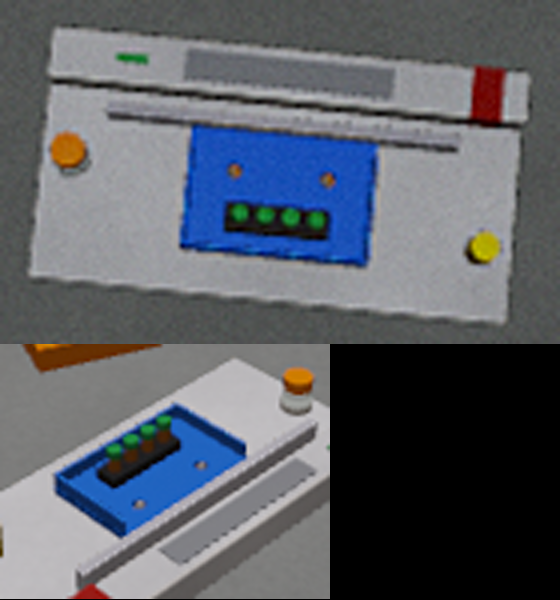

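The plate top is flat at z ≈ 0.020–0.021 along its depth, with both pins visible in the holes. The pot and control haven't moved.

```bash
python3 -c "
from workcell import r
print(r.finish_job(), r.read_state()['time_s'])"
```

```text
the job is handed in; nothing more can be done
the job is handed in; nothing more can be done
```

The carrier plate is seated over both pins and lies flat on the deck, and I've handed the job in. At the last reading before hand-in the robot's clock was at about 21 s.

**What I did:** I pushed the near flange until the far edge was flat against the fence. Then I pushed the left flange about 14–18 mm to the right until the holes dropped over the pins. After that I moved the arm well clear. Before pushing, I touched the bare deck once, at about 4 N, to find the fingertip height.

**Last checks:**
- **Flatness:** depth readings put the plate's top at z ≈ 0.020–0.021 m from near side to far side. The expected height is 0.020 m.
- **Holes:** in the top view they are at x about +20, y +43.6 and −46.2 mm from my estimate of the seat centre. The pins are at +20, ±45 mm. Orange pin rings show through both holes.
- **Other objects:** the pot and control are at the same pixels as before. I didn't re-measure the things on the bench, but nothing went near them.

**What disagreed:**
- **Scene camera:** at the end it placed the holes about 8–9 mm further towards the fence than the top camera. Those rays were cast 4 mm above the plate's actual top surface, and the calibration error may add to it. I relied on the top view and depth.
- **Orange rings:** before the push, the visible ring slivers suggested a seat about 4 mm off in y from my fence-based estimate. The plate stopped against the pins within about 1 mm of that fence-based estimate.

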